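Fit the black roller to the glue tray

ROBOT

A 6-joint arm with a two-finger parallel gripper is mounted at the origin on a cart in front of the work surface, level with it; the furniture and walls round the work are solid. World frame = base frame: x ahead of the robot, y to its left, z up, the work surface at z = 0. Lengths are in m, angles in rad, forces in N, time in s.
With the tool pointing down it reaches from about 0.3 to 0.875 m from the base axis. Payload 6.4 kg.
Tool frame: the origin (TCP) lies at the centre of the arm's flange, where the gripper is bolted on; the fingertips stand 173 mm ahead of it and the grasp point (between the pads) lies 155 mm ahead of it; z points along the fingers, y is the line along which they close (so a half turn about z gives the same grasp; the last joint's range is limited). The gripper opens to 85 mm and grips with 20 to 120 N. Pads are 22 mm wide; open, the fingers measure 114 mm over their backs; the gripper's body (76 mm by 85 mm) begins 54 mm behind the grasp point. The pads swing forward as they close: fully open they stand 13 mm farther back than shut.
Start: joints at [-1.456, 0.181, 1.607, -0, 1.354, -0.206], TCP at [0.181, -0.546, 0.405] pointing down, gripper open.
Joint ranges: [-2.99, 2.99], [-0.89, 2.07], [0.3, 2.58], [-1.14, 4.28], [0, 2.63], [-3.12, 3.12]. Speed limits (rad/s): [2.57, 2.57, 3.01, 3.14, 3.14, 3.14].

INTERFACE

Orientations are given as a unit quaternion [w, x, y, z].
In Python, from bench import get_obs, camera, get_calibration, hand_in gives the robot as it stands. The module is installed in compiled form; this text tells all that it offers.
- The arm moves only by the tool drive_tool, never from a script. Its argument "increments" is a list of rows, each a list of 2 entries, a list of its own where there are three numbers: the shift along the tool's x, y, z normalised to -1 to 1, where 1 is 250 mm, then the turn about the tool's z normalised to -1 to 1, where 1 is 90 degrees. A call has exactly 8 rows; each row is the pose to reach, as a shift and turn from the pose commanded when the call began, along the tool's axes at that moment; what a row does not reach only later rows make up. A row lasts 1/8 s, in which the tool goes at most 62.5 mm and 10.7 degrees, less where a joint would pass 70% of its speed; a pose out of reach is approached as far as the arm can. A call with a number of a shift or a turn outside -1 to 1 is refused whole. A call with a gripper value outside its range is refused whole. "claw" is the closure, from 0 (fully open) to 1 (shut), set as the call begins (left out, the last holds). The fingers move at their own pace and stop on an object; the grip force is fixed at half the most. Time passes only in rows, so rows that repeat a pose let the fingers close, or fill a call up. It gives the time, the measured TCP pose, the force and the opening at its end, in the units of the state.
- get_obs(): the state, without advancing time (a new reading comes with each control period).
- camera(name): name is "side" or "top" or "wrist"; returns the picture (400x640x3 uint8, blue, green, red); there is no depth.
- get_calibration(name): a dict with "K" (3x3 intrinsics, pixels), "k1" (the pictures are not rectified: a ray, as slopes to the right and down, at radius r is drawn at 1 + k1 r^2 times it, then the intrinsics apply), "origin" and "orientation" of the camera in the world. Camera axes: x right, y down, z forward; pixel columns grow to the right and rows downward; lengths in m; the calibration is good to about 2 mm. A picture is of the moment at which its call begins: read the wrist's pose just before it. get_calibration takes no time and is no camera call; for the wrist camera it gives the pose at the moment of the call.
- hand_in(): hands the job in, once; it reports no verdict.
The state is a dict: "time_s": time; "q": joint angles; "dq": joint speeds; "joint_efforts": joint torques, N m; "eef_pos": TCP position; "eef_rot": TCP orientation; "wrist_force": force on the tool from outside, world axes, zero at the start; "torque": the same for the moment, N m; "opening": opening from 0.0 (shut) to 1.0 (fully open).
Only numpy, scipy, OpenCV 4.12 (cv2) and the standard library are available. Lean on these libraries where they do the work, as an engineer would, in place of code of your own. Each camera call takes 0.05 s, during which the arm holds its last target. There are 200 camera calls.

TASK

Fit the black rubber roller to the green glue tray: lift it out of the wooden rack and lower it gently onto the tray, so that its steel spindle ends lie right down in the two V-shaped steel brackets, then let go. Leave the red roller and the wooden roller lying in the rack.

Things in the scene. Friction and masses are not known exactly. Their poses are not given: they have to be found in the camera images.
- black_roller_mid (a point): Middle, on the axis, of the black rubber roller to be moved: a cylinder 32 mm in diameter, 70 mm long, with a 12 mm steel spindle sticking out 33 mm at either end (136 mm over all), 0.2 to 0.45 kg. x runs along the axis; rolling turns it about x. It lies level in the rack, free to roll, in any of the three places.
- red_roller_mid (a point): Centre of the red roller, of the same size and with the same axes; stays in the rack.
- wood_roller_mid (a point): Centre of the brown wooden roller, of the same size and with the same axes; stays in the rack.
- rack: Fixed light wood rack, 126 x 240 mm, 52 mm high: 10 mm base board, two 12 mm rails 102 mm apart (middles); the rollers hang between them by the spindles. Origin: centre of the underside; x along the rollers. Places at y = -85, 0, +85 mm: V saddles 8 mm deep, roller axes 50 mm above the table; 24 mm free below each roller, 53 mm between neighbours.
- tray_seat (a point): Where the roller's middle belongs in the fixed green glue tray: midway between its two steel V brackets, on the seated axis, 55 mm above the table. x: along the axis. Tray 150 (x) by 90 mm, walls 25 mm high. Brackets 6 mm thick, 96 mm clear between them (13 mm to spare at either end of the roller body); 45 degree V notches 45 mm wide at the top, tips 14 mm above the axis.

How it is judged:
By the outcome, as a careful person would: the job done as asked, in the order asked, and still so for the second after the job is handed in, with the robot touching nothing.
It also fails if it takes over 38 s, if anything falls off the work surface, if the arm or the gripper's body presses on something with over 40 N, if the wrist force passes 120 N, or if a joint passes its speed limit or range.

## Working session

There is one attempt and no reset: what is moved stays moved. The work goes in short steps, Python scripts to look and compute and a tool call to move; the robot and the scene stay as the last step left them, time stands still between calls to the robot, and variables do not carry over. Pictures are saved under pics/ and viewed, on a budget of 10 in all, crops included, one or two more only if the job needs it, and the job is handed in when it is done.

Besides the shell and the picture viewer there is one more tool, called after "Request:" as name(argument=value, ...), one argument or row to a line, values as JSON. drive_tool: Moves the arm, as the interface text tells. Its arguments: {"type":"object","properties":{"increments":{"type":"array","items":{"type":"array"}},"claw":{"type":"number"}},"required":["increments"]}

```bash
mkdir -p pics
cat > h.py <<'E'
import numpy as np, cv2
from bench import get_obs, camera, get_calibration
from scipy.spatial.transform import Rotation as R
def rot(q): return R.from_quat([q[1],q[2],q[3],q[0]]).as_matrix()
def cast(c,uv,z):
    K=np.array(c["K"]);d=np.array([[c["k1"],0,0,0]],float).ravel()
    p=cv2.undistortPoints(np.array(uv,float).reshape(-1,1,2),K,d).reshape(-1,2)
    o=np.array(c["origin"]);M=np.array(c["orientation"]);M=M if M.shape==(3,3) else rot(M)
    r=np.c_[p,np.ones(len(p))]@M.T
    return o+r*((z-o[2])/r[:,2])[:,None]
def proj(c,P):
    o=np.array(c["origin"]);M=np.array(c["orientation"]);M=M if M.shape==(3,3) else rot(M)
    q=(np.atleast_2d(P)-o)@M
    return cv2.projectPoints(q,np.zeros(3),np.zeros(3),np.array(c["K"]),np.array([c["k1"],0,0,0],float))[0].reshape(-1,2)
def snap(n,f):
    c=get_calibration(n);im=camera(n);cv2.imwrite("pics/"+f+".png",im);return im,c
E
python3 - <<'E'
from h import *
for n in("top","side"):
    im,c=snap(n,n+"0");print(n,c)
print(get_obs())
E
```

```text
top {'K': array([[373.11637142,   0.        , 316.09960486],
       [  0.        , 373.11637142, 197.7629338 ],
       [  0.        ,   0.        ,   1.        ]]), 'k1': -0.014775510847186426, 'origin': array([ 0.35069639, -0.08418345,  0.94230272]), 'orientation': array([ 0.05945562, -0.70095392,  0.70838354, -0.05763148])}
side {'K': array([[425.7306092 ,   0.        , 317.74030262],
       [  0.        , 425.7306092 , 203.2406085 ],
       [  0.        ,   0.        ,   1.        ]]), 'k1': -0.01646941146060675, 'origin': array([ 0.39251254, -0.79012501,  0.57137675]), 'orientation': array([-0.46308231,  0.88308666, -0.0687634 ,  0.03137376])}
{'time_s': 0.1, 'q': array([-1.45628359e+00,  1.81446037e-01,  1.60788408e+00, -1.07021775e-05,
        1.35384226e+00, -2.06310897e-01]), 'dq': array([-1.74697040e-03, -1.83715859e-03, -2.27350344e-03, -8.20992364e-04,
        4.62379836e-04, -7.20325701e-05]), 'joint_efforts': array([ 4.71045932e-04, -4.45878983e+01, -3.52234948e+01, -1.50511628e-04,
        4.20415614e-03,  6.82778045e-05]), 'eef_pos': array([ 0.18130784, -0.54542681,  0.40389726]), 'eef_rot': array([-7.89270918e-04,  9.87161098e-01,  1.59725839e-01,  3.10220286e-05]), 'wrist_force': array([0.33465879, 0.60242502, 0.44909858]), 'torque': array([ 0.05129722, -0.02707088,  0.03113822]), 'opening': 1.0052463815803536}
```

View pics/top0.png

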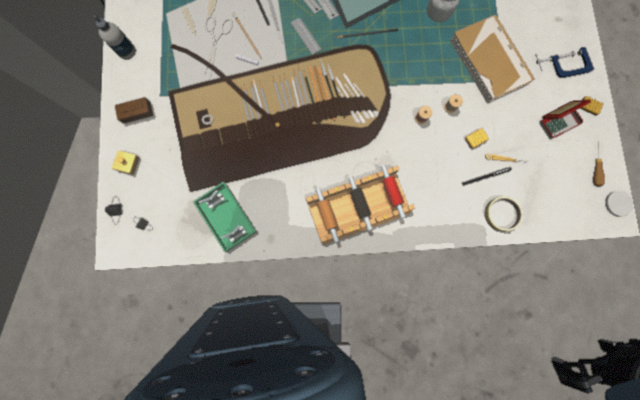

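View pics/side0.png

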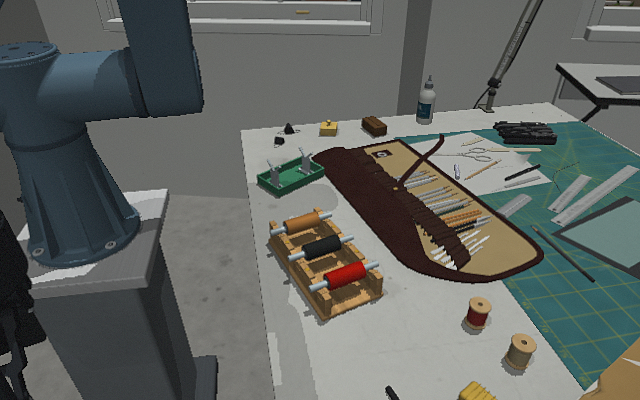

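The top view shows the black roller in the middle place of the rack at about (361,205), and the tray at about (226,217). In the side view black is at (321,247), the tray at (291,175). Both views agree. Next I'll measure them.

Run:
```python
from h import *
im=cv2.imread("pics/top0.png");c=get_calibration("top")
hsv=cv2.cvtColor(im,cv2.COLOR_BGR2HSV);H,S,V=cv2.split(hsv)
def big(m,box):
    z=np.zeros_like(m);x0,y0,x1,y1=box;z[y0:y1,x0:x1]=m[y0:y1,x0:x1]
    cs=cv2.findContours(z,cv2.RETR_EXTERNAL,cv2.CHAIN_APPROX_NONE)[0]
    return max(cs,key=cv2.contourArea)
def rep(n,k,z):
    r=cv2.minAreaRect(k);p=cast(c,cv2.boxPoints(r),z);print(n,np.round(r[0],1),np.round(cast(c,[r[0]],z)[0],4))
    e=[p[1]-p[0],p[2]-p[1]];L=[np.linalg.norm(v) for v in e];v=e[int(np.argmax(L))];print('  size',np.round(L,3),'axis deg',np.degrees(np.arctan2(v[1],v[0]))%180)
g=((H>60)&(H<85)&(S>90)).astype(np.uint8)*255
rep('tray',big(g,(180,160,270,260)),.025)
b=((V<70)).astype(np.uint8)*255
rep('black',big(b,(340,180,385,230)),.055)
r=(((H<8)|(H>172))&(S>150)).astype(np.uint8)*255
rep('red',big(r,(375,165,420,225)),.055)
w=((H>8)&(H<25)&(S>60)).astype(np.uint8)*255
rep('rack',big(w,(295,155,420,255)),.045)
cv2.imwrite("pics/c1.png",cv2.resize(im[165:260,190:425],None,fx=3.4,fy=3.4,interpolation=cv2.INTER_CUBIC))
```

```text
tray [224.3 216.2] [0.4603 0.1453 0.025 ]
  size [0.088 0.149] axis deg 33.13806350426671
black [358.9 212. ] [ 0.4634 -0.1849  0.055 ]
  size [0.006 0.021] axis deg 14.211821560910607
red [392.6 190.6] [ 0.5148 -0.2679  0.055 ]
  size [0.028 0.069] axis deg 19.047837995802354
rack [336.  213.1] [ 0.4625 -0.1304  0.045 ]
  size [0.118 0.123] axis deg 17.794326584079215
```

View pics/c1.png

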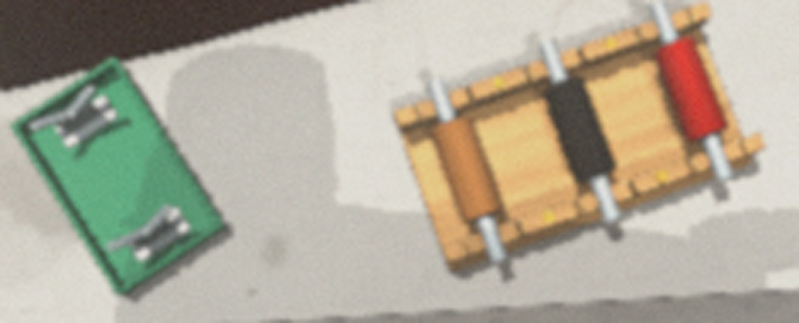

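The crop shows black spindle ends near crop px (546,38) and (614,222), in the middle place, with brackets at (85,118) and (160,235). I'll work out the approach shift.

```bash
cat >> h.py <<'E'
def shift(P,o=None):
    "from current TCP to world P, in tool axes / .25"
    o=o or get_obs();return rot(o["eef_rot"]).T@(np.array(P)-o["eef_pos"])/.25
def yaw(o=None):
    o=o or get_obs();x=rot(o["eef_rot"])[:,0];return np.degrees(np.arctan2(x[1],x[0]))
E
python3 - <<'E'
from h import *
c=get_calibration("top");f=lambda u,v:(190+u/3.4,165+v/3.4)
p=cast(c,[f(546,38),f(614,222)],.051);v=p[0]-p[1];print(p,np.linalg.norm(v),np.degrees(np.arctan2(v[1],v[0])),p.mean(0))
b=cast(c,[f(85,118),f(160,235)],.06);v=b[0]-b[1];print(b,np.linalg.norm(v),np.degrees(np.arctan2(v[1],v[0])),b.mean(0))
print(yaw(),shift([*p.mean(0)[:2],.36]))
E
```

```text
[[ 0.55243519 -0.16752688  0.051     ]
 [ 0.41969589 -0.21189664  0.051     ]] 0.13995855331885285 18.482847951908646 [ 0.48606554 -0.18971176  0.051     ]
[[0.4962267  0.16004838 0.06      ]
 [0.41326491 0.10497097 0.06      ]] 0.09958001463913542 33.57974028015364 [0.45474581 0.13250967 0.06      ]
18.381958484556144 [ 1.60547438 -0.9655638   0.17758741]
```

Request:
drive_tool(
  increments=[
    [[0.1,-0.06,0],0],
    [[0.25,-0.15,0],0],
    [[0.4,-0.24,0],0],
    [[0.55,-0.33,0],0],
    [[0.7,-0.42,0],0],
    [[0.82,-0.49,0],0],
    [[0.94,-0.57,0],0],
    [[1.0,-0.6,0],0],
  ],
  claw=0.3,
)

```text
time_s: 1.1
eef_pos: [0.372, -0.3231, 0.4044]
eef_rot: [-0.0, 0.987, 0.161, -0.0]
wrist_force: [0.2, 0.2, 0.1]
opening: 0.696
```

Request:
drive_tool(
  increments=[
    [[0.12,-0.07,0],0],
    [[0.25,-0.15,0.02],0],
    [[0.4,-0.24,0.05],0],
    [[0.5,-0.31,0.1],0],
    [[0.57,-0.35,0.15],0],
    [[0.605,-0.366,0.178],0],
    [[0.605,-0.366,0.178],0],
    [[0.605,-0.366,0.178],0],
  ],
)

```text
time_s: 2.1
eef_pos: [0.4858, -0.1908, 0.3606]
eef_rot: [0.0, 0.987, 0.159, 0.0]
wrist_force: [0.3, -0.3, 0.4]
opening: 0.7
```

Run:
```python
from h import *
o=get_obs();im,c=snap("wrist","w1");print(o["time_s"],o["eef_pos"],yaw(o),o["opening"],o["wrist_force"])
print(proj(c,[[.552,-.1675,.05],[.420,-.212,.05]]),c)
```

```text
2.1 [ 0.48576903 -0.19079861  0.36056093] 18.335197161356245 0.6998628637606095 [ 0.34067668 -0.26270462  0.40552498]
[[317.97886717 116.8811773 ]
 [318.93735856 250.41046132]] {'K': array([[289.66197838,   0.        , 320.43985438],
       [  0.        , 289.66197838, 199.51027851],
       [  0.        ,   0.        ,   1.        ]]), 'k1': -0.012255397173165017, 'origin': array([ 0.56443605, -0.16557246,  0.33006644]), 'orientation': array([ 0.1303653 ,  0.8002939 , -0.57772319, -0.09365083])}
```

View pics/w1.png

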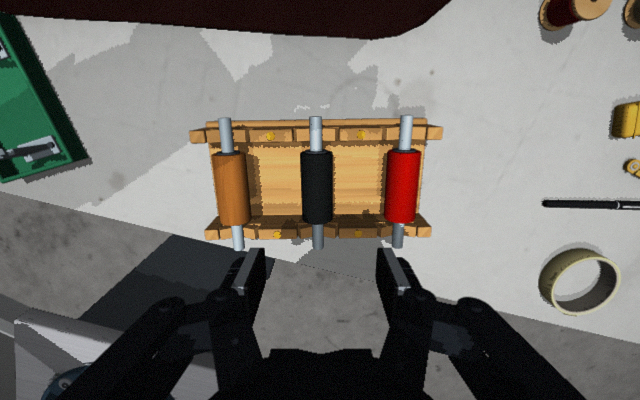

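The black roller is clear: spindle ends at about (316,117) and (318,248), against (318,117) and (319,250) predicted. That is within 2 px. I'll refine once from this view.

Run:
```python
from h import *
im=cv2.imread("pics/w1.png");c=get_calibration("wrist")
p=cast(c,[(316,118),(318,248)],.051);v=p[0]-p[1];print(p,np.linalg.norm(v),np.degrees(np.arctan2(v[1],v[0])),p.mean(0))
m=np.zeros((400,640),np.uint8);g=im.max(2);m[146:228,296:338]=(g[146:228,296:338]<60)*255
r=cv2.boundingRect(m);x,y,w,h=r;print(r)
e=cast(c,[(x+w/2,y),(x+w/2,y+h)],.06);print(e,np.linalg.norm(e[0]-e[1]))
print(yaw(),shift([*p.mean(0)[:2],.05+.155]))
```

```text
[[ 0.5505815  -0.16613858  0.051     ]
 [ 0.42296512 -0.21003224  0.051     ]] 0.13495404106941197 18.980659010490445 [ 0.48677331 -0.18808541  0.051     ]
(296, 149, 42, 79)
[[ 0.52487488 -0.17563287  0.06      ]
 [ 0.44879493 -0.20054153  0.06      ]] 0.08005373710847057
18.325864081574885 [ 0.00709433 -0.00964243  0.62282305]
```

Request:
drive_tool(
  increments=[
    [[0.007,-0.01,0.05],-0.006],
    [[0.007,-0.01,0.15],-0.006],
    [[0.007,-0.01,0.28],-0.006],
    [[0.007,-0.01,0.4],-0.006],
    [[0.007,-0.01,0.5],-0.006],
    [[0.007,-0.01,0.57],-0.006],
    [[0.007,-0.01,0.61],-0.006],
    [[0.007,-0.01,0.63],-0.006],
  ],
)

```text
time_s: 3.15
eef_pos: [0.4869, -0.1872, 0.2025]
eef_rot: [0.0, 0.986, 0.164, 0.0]
wrist_force: [1.0, 0.1, -0.2]
opening: 0.7
```

Request:
drive_tool(
  increments=[
    [[0,0,0],0],
    [[0,0,0],0],
    [[0,0,0],0],
    [[0,0,0],0],
    [[0,0,0],0],
    [[0,0,0],0],
    [[0,0,0],0],
    [[0,0,0],0],
  ],
  claw=1,
)

```text
time_s: 4.15
eef_pos: [0.4871, -0.187, 0.2036]
eef_rot: [0.0, 0.986, 0.164, 0.0]
wrist_force: [-1.0, 3.1, 6.5]
opening: 0.354
```

Run:
```python
from h import *
o=get_obs();im,c=snap("wrist","w2");print(o["time_s"],o["eef_pos"],yaw(o),o["opening"],o["wrist_force"],o["torque"])
```

```text
4.15 [ 0.48711731 -0.1869682   0.20355981] 18.92383624601741 0.3537852643261146 [-0.9510712   3.0986636   6.52465113] [ 0.43097236  0.24645263 -0.0525601 ]
```

View pics/w2.png

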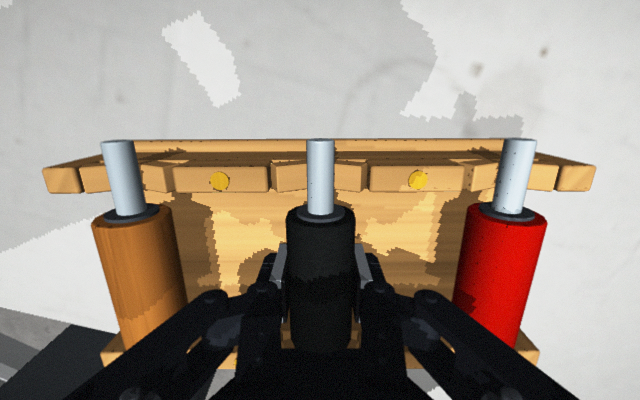

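The pads hold the middle of the black body (opening 30 mm), with the neighbours clear at left and right. Lifting.

Request:
drive_tool(
  increments=[
    [[0,0,-0.02],0],
    [[0,0,-0.06],0],
    [[0,0,-0.12],0],
    [[0,0,-0.2],0],
    [[0,0,-0.3],0],
    [[0,0,-0.4],0],
    [[0,0,-0.48],0],
    [[0,0,-0.52],0],
  ],
)

```text
time_s: 5.2
eef_pos: [0.4871, -0.1872, 0.3348]
eef_rot: [0.001, 0.986, 0.164, 0.001]
wrist_force: [-0.2, 0.4, -4.2]
opening: 0.357
```

Run:
```python
from h import *
o=get_obs();print(o["time_s"],o["eef_pos"],yaw(o),o["opening"],o["wrist_force"],o["torque"])
print(shift([.4547,.1325,.333]),(yaw(o)-33.4)/90)
```

```text
5.2 [ 0.48705207 -0.18720812  0.33476117] 18.923241145301077 0.3567835896201868 [-0.18026942  0.38261683 -4.18410793] [0.02083934 0.03499741 0.0045475 ]
[ 0.29230044 -1.25169778  0.00466679] -0.16085287616332136
```

Request:
drive_tool(
  increments=[
    [[0.01,-0.05,0],-0.01],
    [[0.04,-0.17,0],-0.04],
    [[0.08,-0.32,0],-0.08],
    [[0.12,-0.48,0],-0.11],
    [[0.15,-0.63,0],-0.14],
    [[0.18,-0.76,0],-0.16],
    [[0.2,-0.85,0],-0.16],
    [[0.21,-0.9,0],-0.16],
  ],
)

```text
time_s: 6.2
eef_pos: [0.4625, 0.0445, 0.3317]
eef_rot: [-0.001, 0.958, 0.288, -0.001]
wrist_force: [1.4, -0.4, -3.7]
opening: 0.353
```

Run:
```python
from h import *
o=get_obs();print(o["time_s"],o["eef_pos"],yaw(o));print(shift([.4547,.1325,.333]))
```

```text
6.2 [0.46253453 0.04446483 0.33170309] 33.43763757149293
[ 0.167881   -0.31113277 -0.00494101]
```

Request:
drive_tool(
  increments=[
    [[0.03,-0.06,0],0],
    [[0.08,-0.15,0],0],
    [[0.13,-0.24,0],0],
    [[0.155,-0.29,0],0],
    [[0.168,-0.311,0],0],
    [[0.168,-0.311,0],0],
    [[0.168,-0.311,0],0],
    [[0.168,-0.311,0],0],
  ],
)

```text
time_s: 7.2
eef_pos: [0.456, 0.1303, 0.3327]
eef_rot: [0.0, 0.958, 0.286, -0.0]
wrist_force: [0.1, -0.3, -4.1]
opening: 0.358
```

Run:
```python
from h import *
o=get_obs();im,c=snap("wrist","w3");print(o["time_s"],o["eef_pos"],yaw(o))
M=rot(o["eef_rot"]);print(proj(c,[o["eef_pos"]+M@np.array([s*.068,0,.152]) for s in(1,-1)]))
t=np.array([.4547,.1325,.055]);print(proj(c,[t+M@np.array([s*.051,y,-.014*0+dz]) for s in(1,-1) for y,dz in((-.0225,-.014),(0,.0085),(.0225,-.014))]))
s,c=snap("side","s3");cv2.imwrite("pics/s3c.png",cv2.resize(s[60:240,200:440],None,fx=3.3,fy=3.3,interpolation=cv2.INTER_CUBIC))
```

```text
7.2 [0.4560485  0.13032596 0.33270083] 33.27223687050347
[[317.97260279 139.40056628]
 [318.55815231 383.74254858]]
[[287.65949117 144.08814835]
 [316.22604386 140.59700409]
 [344.03519278 144.09897809]
 [291.6474495  257.21380709]
 [316.67115907 245.65557129]
 [341.10406821 257.22175934]]
```

View pics/w3.png

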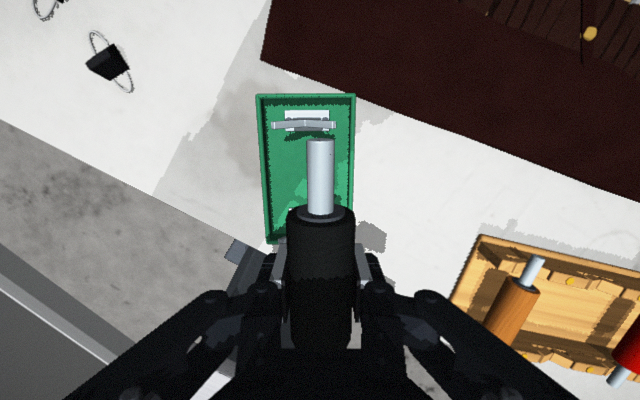

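View pics/s3c.png

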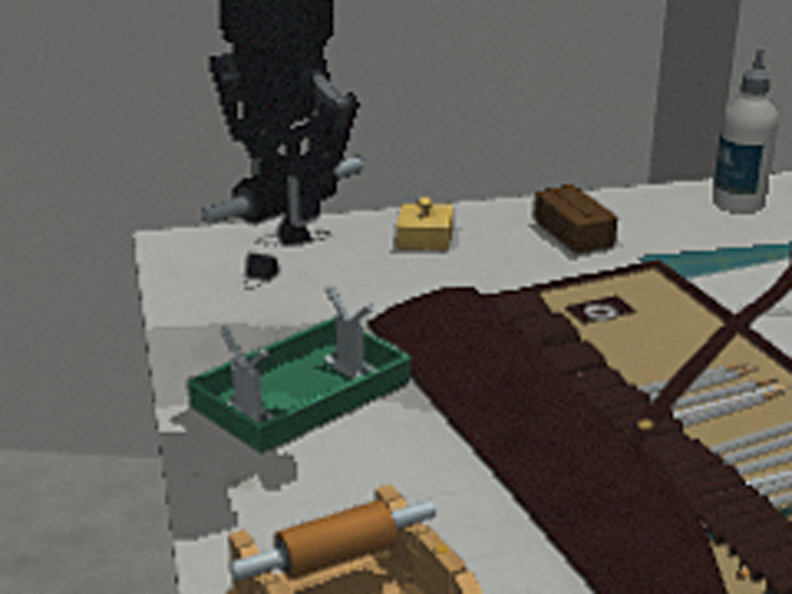

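Wrist view: roller level, its far end at (320,140) against (318,139) predicted. The far bracket runs over (272–336,124), about 12 px left and 20 px farther than my first tray estimate, and the tray's far rim is (257,95)–(355,94). I'll refine the tray from these.

Run:
```python
from h import *
im=cv2.imread("pics/w3.png");c=get_calibration("wrist");o=get_obs()
H,S,V=cv2.split(cv2.cvtColor(im,cv2.COLOR_BGR2HSV));g=((H>60)&(H<90)&(S>90))
rows=range(105,235,10)
L=[np.where(g[r,230:380])[0][[0,-1]]+230 for r in rows]
A=cast(c,[(l,r) for (l,_),r in zip(L,rows)],.025);B=cast(c,[(x,r) for (_,x),r in zip(L,rows)],.025)
def line(P):
    vx,vy,x,y=cv2.fitLine(P[:,:2].astype(np.float32),cv2.DIST_HUBER,0,.001,.001).ravel();return np.array([vx,vy])*np.sign(vx),np.array([x,y])
print('edges',[(np.degrees(np.arctan2(*line(P)[0][::-1])).round(2),line(P)[1].round(4)) for P in(A,B)])
d=line(A)[0]+line(B)[0];d/=np.linalg.norm(d);n=np.array([d[1],-d[0]])
print('width',(B[:,:2].mean(0)-A[:,:2].mean(0))@n, 'yaw',np.degrees(np.arctan2(d[1],d[0])))
top=[np.where(g[:140,x])[0][0] for x in range(265,350,10)];print(top)
T=cast(c,[(x,t) for x,t in zip(range(265,350,10),top)],.025)[:,:2]
a=(T@d).mean()-.075; b=((A[:,:2]@n).mean()+(B[:,:2]@n).mean())/2
print('center from rim',a*d+b*n)
t=cast(c,[(272,124),(336,124)],.069);print('tips',t,np.linalg.norm(t[1]-t[0]),t.mean(0)[:2]-.051*d)
# top
im=cv2.imread("pics/top0.png");c=get_calibration("top")
H,S,V=cv2.split(cv2.cvtColor(im,cv2.COLOR_BGR2HSV));m=((H>60)&(H<85)&(S>90)).astype(np.uint8);m[:, :180]=0;m[:,270:]=0;m[:160]=0;m[265:]=0
k=max(cv2.findContours(m,0,1)[0],key=cv2.contourArea);q=cv2.boxPoints(cv2.minAreaRect(k));w=cast(c,q,.025);print(w,w.mean(0))
for f in((85,118),(160,235)):print(f,cast(c,[(190+f[0]/3.4,165+f[1]/3.4)],.06))
# side: bracket tips
c=get_calibration("side");f=lambda u,v:(200+u/3.3,60+v/3.3)
s=cast(c,[f(225,330),f(265,352),f(330,292),f(370,308)],.069);print('side tips',s,s.mean(0))
p=cast(c,[f(202,214),f(362,163)],.18);print('roller ends side',p)
```

```text
edges [(np.float32(33.71), array([0.4419, 0.1894], dtype=float32)), (np.float32(33.66), array([0.5026, 0.1226], dtype=float32))]
width 0.08179842979492281 yaw 33.686634
[np.int64(94), np.int64(94), np.int64(94), np.int64(94), np.int64(94), np.int64(94), np.int64(94), np.int64(94), np.int64(93)]
center from rim [0.45978727 0.1520798 ]
tips [[0.49155707 0.19778062 0.069     ]
 [0.51900283 0.15596297 0.069     ]] 0.05001985153393853 [0.46284369 0.14858463]
[[0.49874145 0.22349842 0.025     ]
 [0.54694829 0.14961538 0.025     ]
 [0.42233053 0.06826006 0.025     ]
 [0.37613712 0.14110493 0.025     ]] [0.46103935 0.1456197  0.025     ]
(85, 118) [[0.4962267  0.16004838 0.06      ]]
(160, 235) [[0.41326491 0.10497097 0.06      ]]
side tips [[0.40636372 0.13055281 0.069     ]
 [0.43296761 0.09305851 0.069     ]
 [0.48992212 0.17781312 0.069     ]
 [0.51675009 0.14677101 0.069     ]] [0.46150088 0.13704886 0.069     ]
roller ends side [[0.39697658 0.09039365 0.18      ]
 [0.51447927 0.15937267 0.18      ]]
```

Request:
drive_tool(
  increments=[
    [[0.02,-0.015,0.02],-0.003],
    [[0.04,-0.03,0.07],-0.003],
    [[0.057,-0.046,0.13],-0.003],
    [[0.057,-0.046,0.2],-0.003],
    [[0.057,-0.046,0.25],-0.003],
    [[0.057,-0.046,0.29],-0.003],
    [[0.057,-0.046,0.31],-0.003],
    [[0.057,-0.046,0.31],-0.003],
  ],
)

```text
time_s: 8.3
eef_pos: [0.4615, 0.1483, 0.255]
eef_rot: [-0.0, 0.957, 0.289, -0.0]
wrist_force: [-0.1, 0.3, -3.0]
opening: 0.359
```

Run:
```python
from h import *
o=get_obs();im,c=snap("wrist","w4");print(o["time_s"],o["eef_pos"],yaw(o),o["wrist_force"])
M=rot(o["eef_rot"])
t=np.array([.4615,.1478,.055]);print(proj(c,[t+M@np.array([.051,y,dz]) for y,dz in((-.0225,-.014),(0,.0085),(.0225,-.014))]).round(1))
print('end',proj(c,[o["eef_pos"]+M@[.068,0,.1535]]))
s,_=snap("side","s4");a=cv2.resize(im[20:270,200:440],None,fx=1.65,fy=1.65);b=cv2.resize(s[100:225,230:350],None,fx=3.3,fy=3.3,interpolation=cv2.INTER_CUBIC)
cv2.imwrite("pics/c4.png",np.hstack([a,b[:a.shape[0]]]) )
```

```text
8.3 [0.46151987 0.1482533  0.25501158] 33.58430737386405 [-0.05518697  0.26915948 -2.95093443]
[[277.9 163.9]
 [319.4 156.6]
 [360.6 164. ]]
end [[318.02597046 138.9431666 ]]
```

View pics/c4.png

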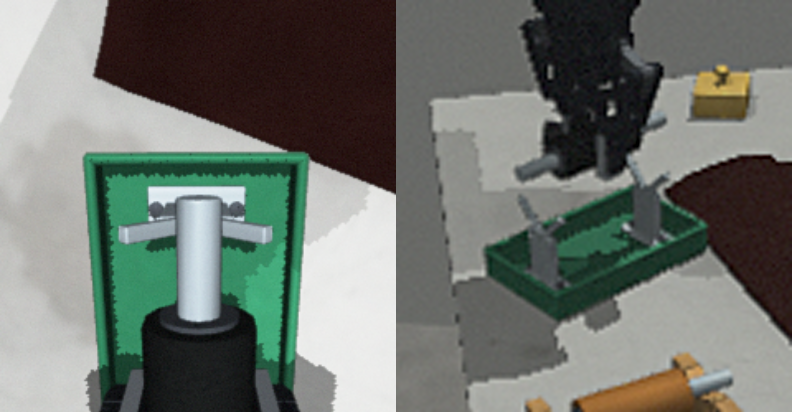

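The view from close by shows the far V's arms centred at about img x 318.5 and the spindle at 320.6, so the roller sits about 1 mm to the right. The bracket row matches the prediction within about 1 mm along the axis. I'll trim 1 mm and lower slowly.

Request:
drive_tool(
  increments=[
    [[0,-0.005,0.01],0],
    [[0,-0.005,0.04],0],
    [[0,-0.005,0.07],0],
    [[0,-0.005,0.1],0],
    [[0,-0.005,0.125],0],
    [[0,-0.005,0.145],0],
    [[0,-0.005,0.155],0],
    [[0,-0.005,0.16],0],
  ],
)

```text
time_s: 9.4
eef_pos: [0.4609, 0.1494, 0.2151]
eef_rot: [-0.0, 0.957, 0.289, 0.0]
wrist_force: [-0.2, -0.0, -3.3]
opening: 0.353
```

Request:
drive_tool(
  increments=[
    [[0,0,0.003],0],
    [[0,0,0.006],0],
    [[0,0,0.009],0],
    [[0,0,0.012],0],
    [[0,0,0.015],0],
    [[0,0,0.018],0],
    [[0,0,0.02],0],
    [[0,0,0.02],0],
  ],
)

```text
time_s: 10.4
eef_pos: [0.4608, 0.1493, 0.2101]
eef_rot: [-0.0, 0.957, 0.289, -0.0]
wrist_force: [0.4, 0.4, -3.7]
opening: 0.357
```

Request:
drive_tool(
  increments=[
    [[0,0,0.001],0],
    [[0,0,0.002],0],
    [[0,0,0.003],0],
    [[0,0,0.004],0],
    [[0,0,0.005],0],
    [[0,0,0.006],0],
    [[0,0,0.006],0],
    [[0,0,0.006],0],
  ],
)

```text
time_s: 11.4
eef_pos: [0.4608, 0.1493, 0.2087]
eef_rot: [-0.0, 0.957, 0.289, 0.0]
wrist_force: [-0.6, -0.3, -3.2]
opening: 0.359
```

Request:
drive_tool(
  increments=[
    [[0,0,0.001],0],
    [[0,0,0.002],0],
    [[0,0,0.003],0],
    [[0,0,0.004],0],
    [[0,0,0.005],0],
    [[0,0,0.006],0],
    [[0,0,0.007],0],
    [[0,0,0.008],0],
  ],
)

```text
time_s: 12.4
eef_pos: [0.461, 0.1494, 0.2081]
eef_rot: [0.0, 0.957, 0.289, 0.0]
wrist_force: [-7.6, -1.6, 16.8]
opening: 0.354
```

Run:
```python
from h import *
o=get_obs();im,c=snap("wrist","w5");print(o["time_s"],o["eef_pos"],yaw(o),o["wrist_force"],o["torque"])
s,_=snap("side","s5");a=cv2.resize(im[20:270,200:440],None,fx=1.65,fy=1.65);b=cv2.resize(s[100:225,230:350],None,fx=3.3,fy=3.3,interpolation=cv2.INTER_CUBIC)
cv2.imwrite("pics/c5.png",np.hstack([a,b[:a.shape[0]]]) )
```

```text
12.4 [0.46102711 0.14939873 0.20805732] 33.600173824064214 [-7.56362922 -1.5629424  16.82747929] [-0.13333268  1.23390156 -0.05729397]
```

View pics/c5.png

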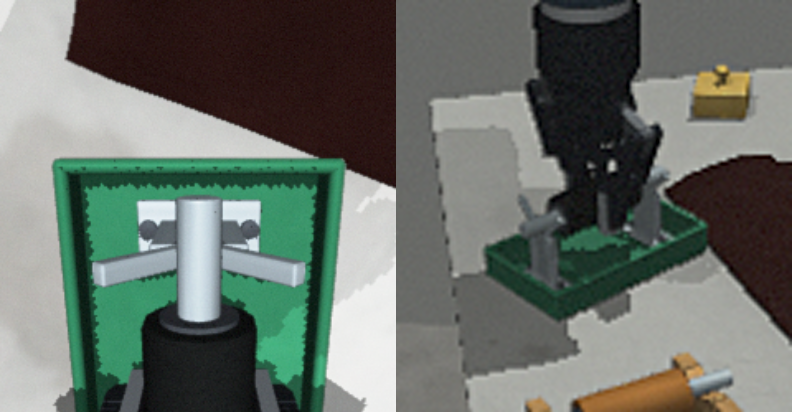

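The spindle lies between both V arms in both views. Contact came at TCP z 0.208 (axis about 0.0545, expected 0.055) with about 20 N. I'll relax the press and open.

Request:
drive_tool(
  increments=[
    [[0,0,-0.004],0],
    [[0,0,-0.004],0],
    [[0,0,-0.004],0],
    [[0,0,-0.004],0],
    [[0,0,-0.004],0],
    [[0,0,-0.004],0],
    [[0,0,-0.004],0],
    [[0,0,-0.004],0],
  ],
)

```text
time_s: 13.5
eef_pos: [0.4609, 0.1494, 0.2082]
eef_rot: [-0.0, 0.957, 0.289, 0.0]
wrist_force: [-3.2, 0.3, 7.2]
opening: 0.352
```

Request:
drive_tool(
  increments=[
    [[0,0,0],0],
    [[0,0,0],0],
    [[0,0,0],0],
    [[0,0,0],0],
    [[0,0,0],0],
    [[0,0,0],0],
    [[0,0,0],0],
    [[0,0,0],0],
  ],
  claw=0.35,
)

```text
time_s: 14.5
eef_pos: [0.4608, 0.1493, 0.2077]
eef_rot: [0.0, 0.957, 0.289, -0.0]
wrist_force: [0.2, -0.1, 0.0]
opening: 0.652
```

Request:
drive_tool(
  increments=[
    [[0,0,-0.02],0],
    [[0,0,-0.06],0],
    [[0,0,-0.12],0],
    [[0,0,-0.2],0],
    [[0,0,-0.3],0],
    [[0,0,-0.38],0],
    [[0,0,-0.43],0],
    [[0,0,-0.45],0],
  ],
)

```text
time_s: 15.5
eef_pos: [0.461, 0.1494, 0.3214]
eef_rot: [0.0, 0.957, 0.289, 0.001]
wrist_force: [0.3, 0.1, -0.3]
opening: 0.651
```

Run:
```python
from h import *
o=get_obs();im,c=snap("wrist","w6");print(o["time_s"],o["eef_pos"],o["wrist_force"])
M=rot(o["eef_rot"]);t=np.array([.461,.1494,.055]);print(proj(c,[t+M@np.array([x,0,0]) for x in(.068,.035,-.035,-.068)]).round(1))
s,_=snap("side","s6");a=cv2.resize(im[60:310,200:440],None,fx=1.65,fy=1.65);b=cv2.resize(s[100:225,230:350],None,fx=3.3,fy=3.3,interpolation=cv2.INTER_CUBIC)
cv2.imwrite("pics/c6.png",np.hstack([a,b[:a.shape[0]]]) )
```

```text
15.5 [0.46098161 0.14935433 0.32135453] [ 0.34632376  0.14762618 -0.2506811 ]
[[318.8 122.5]
 [318.8 163.7]
 [318.9 240.4]
 [319.  272.2]]
```

View pics/c6.png

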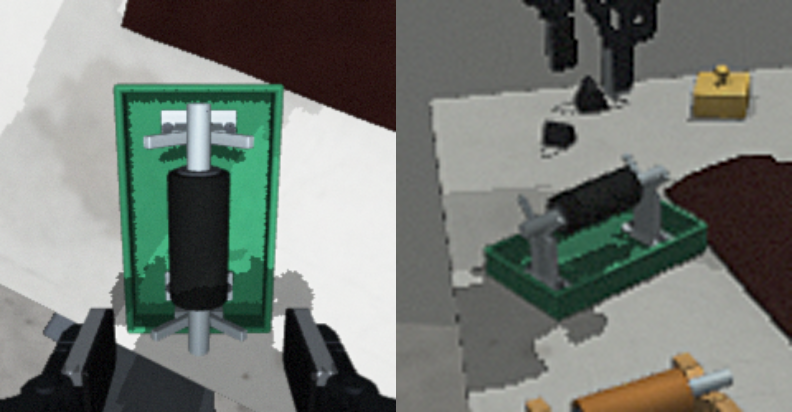

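The roller lies released in both Vs. Its ends at crop rows 103 and 353 match the projection of a level roller at 55 mm (103 and 350). Handing in.

```bash
python3 -c "
from bench import hand_in,get_obs
print(hand_in(),get_obs()['time_s'])"
```

```text
the job is handed in; nothing more can be done
the job is handed in; nothing more can be done
```

I lifted the black roller from the middle place of the rack, lowered it slowly onto the glue tray and let go at about 14.5 s. I then raised the gripper about 110 mm clear and handed in at about 15.6 s.

- **Seating:** The spindle touched down with the TCP at z 0.208, so the roller axis was at about 0.0545 m against the 0.055 m expected. The press was about 20 N, and I eased it to about 10 N before opening.
- **Last views:** In the wrist picture both spindle ends lie in their V brackets, matching a level roller at 55 mm to within about 2 pixels. The side picture agrees, and the wrist force was near zero.
- **Other rollers:** The wooden roller is still in the rack in the last side view. The red one was last seen in place just after the lift, partly cut off by the edge of the picture, and was not touched after that.
- **Checks that disagreed:** My first estimate of the tray from the top picture was about 17 mm off, and one rim-width check read 82 mm instead of 90. I used the bracket tips and the other rim edge instead, and a view from close by agreed with them to about 1 mm.

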